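# Load the finishing turntable with drying bars and drawer parts

### The arm

A 6-joint arm with a two-finger parallel gripper is mounted at the origin on the work surface. World frame = base frame: x ahead of the robot, y to its left, z up, the work surface at z = 0. Lengths are in mm, angles in rad, forces in N, time in s.
With the tool pointing down it reaches from about 300 to 775 mm from the base axis. Payload 14.6 kg.
Tool frame: the origin (TCP) lies between the finger pads; the fingertips stand 19 mm ahead of it and the grasp point (between the pads) is the TCP; z points along the fingers, y is the line along which they close (so a half turn about z gives the same grasp; the last joint's range is limited). The gripper opens to 94 mm and grips with 3 to 60 N. Pads are 16 mm wide; open, the fingers measure 119 mm over their backs; the gripper's body (75 mm by 177 mm) begins 78 mm behind the grasp point.
Start: joints at [-1.364, 0.3, 1.521, -0, 1.321, -0.067], TCP at [148.709, -529.505, 224.446] pointing down, gripper open.
Joint ranges: [-3.03, 3.03], [-0.79, 2.21], [0.23, 2.52], [-1.04, 4.18], [0, 3.07], [-2.55, 2.55]. Speed limits (rad/s): [2.22, 2.22, 2.57, 3.14, 3.14, 3.14].

### API

Orientations are given as [roll, pitch, yaw] about the fixed x, y, z axes, in that order (R = Rz(yaw) Ry(pitch) Rx(roll)).
In Python, from cell import monitor, imaging, job, find_in, trace gives the robot as it stands. The module is installed in compiled form; this text tells all that it offers.
- The arm moves only by the tool arm_command, never from a script. Its argument "steps" is a list of rows, each a list of 5 numbers: the opening, from 0 (shut) to 1 (fully open), then the shift along the tool's x, y, z in mm, then the turn about the tool's z in degrees. In form: [[gripper, dx, dy, dz, turn], ...]. A call has 1 to 20 rows; each row is the pose to reach, as a shift and turn from the pose commanded when the call began, along the tool's axes at that moment; what a row does not reach only later rows make up. A row lasts 1/8 s, in which the tool goes at most 62.5 mm and 10.7 degrees, less where a joint would pass 70% of its speed; a pose out of reach is approached as far as the arm can. A call with a gripper value outside its range is refused whole. The fingers move at their own pace and stop on an object; "force" is the grip in N (left out, the last holds). Time passes only in rows, so rows that repeat a pose let the fingers close. It gives the time, the measured TCP pose, the force, the opening and the grip force at its end, in the units of the state.
- monitor.read_state(): the state, without advancing time (a new reading comes with each control period).
- imaging.camera(name): name is "side" or "top" or "wrist"; returns a dict with "img" (420x560x3 uint8, red, green, blue), "mtx" (3x3 intrinsics, pixels), "view" (4x4, takes a point from world to camera coordinates). Camera axes: x right, y down, z forward; pixel columns grow to the right and rows downward; lengths in mm; the calibration is good to about 2 mm. The wrist camera is an equidistant fisheye: a pixel r from the principal point sees the ray r / f radians off the axis. A picture is of the moment at which its call begins. There is no depth.
- job.sign_off(): hands the job in; it is judged then, once.
Trained networks look in a picture, given as the dict that the camera call returned (one of the last four; its "shot" number tells which), for a name from the list of things; names that differ only in an ending like _2 or _b are one class to them, and where a whole thing is asked for, a point or a joint stands for the part that bears it (a point fixed in the world has none). Each returns a list of dicts, best first, with "p" (0 to 1); they miss things now and then, are a little off and sometimes report something else, mostly with a low value. They report only what shows in the picture. A call takes as long as a camera call. They do not tell look-alikes from the thing itself.
- find_in(picture, target): "rect" ([centre column, centre row, width, height] in pixels, round what is visible of it).
- trace(picture, target): "region" (420x560 bool, what is visible of it) and "rect" ([centre column, centre row, width, height] in pixels, round what is visible of it).
The state is a dict: "clock": time; "joints": joint angles; "qd": joint speeds; "effort": joint torques, N m; "eef_pos": TCP position; "eef_rot": TCP orientation; "wrist_force": force on the tool from outside, world axes, zero at the start; "moment": the same for the moment, N m; "finger_gap": finger opening in mm; "finger_force": force on a finger pad.
Only numpy, scipy, OpenCV 4.12 (cv2) and the standard library are available. Lean on these libraries where they do the work, as an engineer would, in place of code of your own. Each camera call takes 0.05 s, during which the arm holds its last target. There are 200 camera calls.

### The job

Load the finishing turntable ready for a coat of varnish, leaving it turned just as it is: set one drying bar on each strip of blue tape (either bar on either strip), centred along the strip, and then lay the three drawer parts across both bars, square to them. Each part goes over its own black cross line, midway between the strips: the walnut front, knob up, over the line nearest the red mark on the rim, the pine side over the middle line, and the white back over the line farthest from the red mark. Leave gaps between the parts, and everything let go and lying still.

Things in the scene. Friction and masses are not known exactly. Their poses are not given: they have to be found in the camera images.
- bar_orange: Loose T-shaped drying bar of orange plastic with a black rubber top strip, 176 mm long, 36 mm high: a flat foot 44 mm wide and 8 mm high, and on it an upright web 14 mm wide along its whole length, the part to grip. Foot down. Origin: centre of the underside of the foot; x along the bar, z up. About 130 g. Interchangeable with the green one.
- bar_green: Loose T-shaped drying bar of green plastic with a black rubber top strip, 176 mm long, 36 mm high: a flat foot 44 mm wide and 8 mm high, and on it an upright web 14 mm wide along its whole length, the part to grip. Foot down. Origin: centre of the underside of the foot; x along the bar, z up. About 130 g. Interchangeable with the orange one.
- drawer_front: Loose dark walnut drawer front, 160 x 34 mm and 16 mm thick, lying flat with a brass knob (18 mm diameter, 18 mm high) upright on the middle of its top face. About 75 g. Grip it across its width, over the knob. Origin: centre of its underside; x along its length, y across its 34 mm width, z up.
- drawer_side: Loose pale pine drawer side, 150 x 34 mm and 16 mm thick, lying flat, with a thin dark groove along one edge of its top face. About 50 g. Origin: centre of its underside; x along its length, y across its 34 mm width, z up.
- drawer_back: Loose white-painted drawer back, 140 x 34 mm and 16 mm thick, lying flat. About 50 g. Origin: centre of its underside; x along its length, y across its 34 mm width, z up.
- tape_a: Strip of blue tape, 212 x 19 mm, flat on the top of the turntable, the place of one drying bar. The two strips are parallel, 90 mm apart centre to centre, each 45 mm from the turntable's axis. Origin: middle of the strip, on the turntable's top face (40 mm above the bench); x along the strip, z up.
- tape_b: Strip of blue tape, 212 x 19 mm, flat on the top of the turntable, the place of one drying bar. The two strips are parallel, 90 mm apart centre to centre, each 45 mm from the turntable's axis. Origin: middle of the strip, on the turntable's top face (40 mm above the bench); x along the strip, z up. Same as tape_a.
- cross_index: Thin black line, 190 x 5 mm, square across both blue strips, the one nearest the red triangle on the rim, 66 mm from the axis. The turntable: a pale wooden disc 300 mm in diameter, its top face 40 mm above the bench, turning lightly at a push. Origin: middle of the line, midway between the strips, on the turntable's top face; x along the line, z up.
- cross_mid: Thin black line, 190 x 5 mm, square across both blue strips, the middle one of three, through the turntable's axis (a small steel dot). Origin: middle of the line, midway between the strips, on the turntable's top face; x along the line, z up.
- cross_far: Thin black line, 190 x 5 mm, square across both blue strips, the one farthest from the red triangle, 66 mm from the turntable's axis. Origin: middle of the line, midway between the strips, on the turntable's top face; x along the line, z up.
Things that resemble listed ones, but are neither listed nor needed, are in the scene too. Leave any turquoise look-alike of the drawer_side alone.

How it is judged (in metres and radians):
On the way:
1. both drying bars stand on the blue strips, one on each (((horizontal distance between bar_orange and tape_a below 0.013 m and angle between the x axis of bar_orange and the x axis of tape_a, either way round below 0.15 rad and z of bar_orange in the frame of tape_a below 0.006 m and angle between each of bar_orange, bar_green's own z axis and vertical below 0.08 rad and horizontal distance between bar_green and tape_b below 0.013 m and angle between the x axis of bar_green and the x axis of tape_b, either way round below 0.15 rad and z of bar_green in the frame of tape_b below 0.006 m) or (horizontal distance between bar_orange and tape_b below 0.013 m and angle between the x axis of bar_orange and the x axis of tape_b, either way round below 0.15 rad and z of bar_orange in the frame of tape_b below 0.006 m and angle between each of bar_orange, bar_green's own z axis and vertical below 0.08 rad and horizontal distance between bar_green and tape_a below 0.013 m and angle between the x axis of bar_green and the x axis of tape_a, either way round below 0.15 rad and z of bar_green in the frame of tape_a below 0.006 m))), for 0.2 s.
At the end, for the whole second after the job is handed in: Bars on the strips, one each, within 13 mm and 8.5 deg; lying level on both bars: front over the line nearest the red mark (knob up), side over the middle one, back over the farthest, centres within 14 mm of the lines' middles, within 8.5 deg; all at rest (((horizontal distance between bar_orange and tape_a below 0.013 m and angle between the x axis of bar_orange and the x axis of tape_a, either way round below 0.15 rad and z of bar_orange in the frame of tape_a below 0.006 m and angle between each of bar_orange, bar_green's own z axis and vertical below 0.08 rad and horizontal distance between bar_green and tape_b below 0.013 m and angle between the x axis of bar_green and the x axis of tape_b, either way round below 0.15 rad and z of bar_green in the frame of tape_b below 0.006 m) or (horizontal distance between bar_orange and tape_b below 0.013 m and angle between the x axis of bar_orange and the x axis of tape_b, either way round below 0.15 rad and z of bar_orange in the frame of tape_b below 0.006 m and angle between each of bar_orange, bar_green's own z axis and vertical below 0.08 rad and horizontal distance between bar_green and tape_a below 0.013 m and angle between the x axis of bar_green and the x axis of tape_a, either way round below 0.15 rad and z of bar_green in the frame of tape_a below 0.006 m)) and horizontal distance between drawer_front and cross_index below 0.014 m and angle between the x axis of drawer_front and the x axis of cross_index, either way round below 0.15 rad and z of drawer_front in the frame of cross_index between 0.031 and 0.041 m and angle between each of drawer_front, drawer_side, drawer_back's own z axis and vertical below 0.07 rad and horizontal distance between drawer_side and cross_mid below 0.014 m and angle between the x axis of drawer_side and the x axis of cross_mid, either way round below 0.15 rad and z of drawer_side in the frame of cross_mid between 0.031 and 0.041 m and horizontal distance between drawer_back and cross_far below 0.014 m and angle between the x axis of drawer_back and the x axis of cross_far, either way round below 0.15 rad and z of drawer_back in the frame of cross_far between 0.031 and 0.041 m and linear speed of each of bar_orange, bar_green, drawer_front, drawer_side, drawer_back below 0.02 m/s); the robot touches nothing.
It fails at once if the turntable is turned by more than about 10 degrees from how it stood (distance of any of cross_index, cross_far from where it was at the start of the episode above 0.012 m).
It also fails if it takes over 133 s, if anything falls off the work surface, if the arm or the gripper's body presses on something with over 40 N, if the wrist force passes 120 N, or if a joint passes its speed limit or range.

## Working session

There is one attempt and no reset: what is moved stays moved. The work goes in short steps, Python scripts to look and compute and a tool call to move; the robot and the scene stay as the last step left them, time stands still between calls to the robot, and variables do not carry over. Pictures are saved under pics/ and viewed, at most 14 in all, crops included, and the job is handed in when it is done.

Besides the shell and the picture viewer there is one more tool, called after ">>>" as name([rows], argument=value, ...), one row to a line, values as JSON. arm_command: Moves the arm, as the interface text tells. Its arguments: {"type":"object","properties":{"steps":{"type":"array","items":{"type":"array","items":{"type":"number"}}},"force":{"type":"number"}},"required":["steps"]}

```bash
mkdir -p pics; python3 - <<'E'
from cell import monitor, imaging, find_in
import cv2, numpy as np
s=monitor.read_state(); print({k:np.round(v,3).tolist() for k,v in s.items()})
for n in ["top","side"]:
    c=imaging.camera(n); cv2.imwrite(f"pics/{n}0.png",c["img"][:,:,::-1])
    print(n,np.round(c["mtx"],1).tolist(),np.round(c["view"],3).tolist())
    for t in ["bar_orange","bar_green","drawer_front","drawer_side","drawer_back","tape_a","cross_index"]:
        print(t,[(round(d["p"],2),np.round(d["rect"]).tolist()) for d in find_in(c,t)][:4])
E
```

```text
{'clock': 0.0, 'joints': [-1.364, 0.3, 1.522, 0.0, 1.321, -0.067], 'qd': [0.002, 0.001, -0.001, -0.0, 0.001, 0.001], 'effort': [0.0, -53.181, -35.274, 0.071, 0.024, -0.0], 'eef_pos': [148.669, -529.272, 223.889], 'eef_rot': [-3.14, -0.0, 0.274], 'wrist_force': [-0.666, 0.829, 0.858], 'moment': [-0.02, 0.038, -0.0], 'finger_force': 0.0, 'finger_gap': 93.79}
top [[412.4, 0.0, 285.7], [0.0, 412.4, 215.2], [0.0, 0.0, 1.0]] [[0.003, -1.0, -0.002, -78.204], [-0.995, -0.003, -0.103, 459.633], [0.103, 0.002, -0.995, 1058.645], [0.0, 0.0, 0.0, 1.0]]
bar_orange [(0.74, [414.0, 192.0, 69.0, 22.0])]
bar_green [(0.64, [181.0, 160.0, 81.0, 17.0]), (0.6, [332.0, 163.0, 67.0, 22.0]), (0.3, [188.0, 193.0, 78.0, 23.0])]
drawer_front [(0.95, [332.0, 198.0, 61.0, 20.0])]
drawer_side [(0.82, [408.0, 223.0, 61.0, 22.0]), (0.82, [414.0, 290.0, 41.0, 45.0]), (0.63, [341.0, 288.0, 61.0, 35.0])]
drawer_back [(0.59, [333.0, 233.0, 53.0, 9.0])]
tape_a [(0.91, [190.0, 194.0, 74.0, 21.0]), (0.64, [182.0, 159.0, 81.0, 18.0])]
cross_index [(0.65, [206.0, 172.0, 1.0, 30.0])]
side [[405.1, 0.0, 281.5], [0.0, 405.1, 210.7], [0.0, 0.0, 1.0]] [[-0.976, -0.217, -0.002, 455.254], [-0.111, 0.505, -0.856, 145.38], [0.186, -0.835, -0.517, 841.858], [0.0, 0.0, 0.0, 1.0]]
bar_orange [(0.93, [289.0, 169.0, 20.0, 33.0])]
bar_green []
drawer_front [(0.63, [282.0, 203.0, 36.0, 39.0])]
drawer_side [(0.74, [369.0, 211.0, 41.0, 35.0]), (0.66, [373.0, 180.0, 48.0, 20.0]), (0.64, [316.0, 178.0, 11.0, 26.0])]
drawer_back [(0.92, [315.0, 210.0, 16.0, 33.0])]
tape_a [(0.62, [185.0, 293.0, 39.0, 80.0]), (0.56, [234.0, 293.0, 24.0, 78.0])]
cross_index [(0.69, [211.0, 266.0, 76.0, 9.0])]
```

```bash
python3 - <<'E'
import cv2
a=cv2.imread("pics/top0.png"); cv2.imwrite("pics/top0c.png",cv2.resize(a[100:325,110:450],None,fx=2.35,fy=2.35,interpolation=cv2.INTER_CUBIC))
E
```

```text
(no output)
```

View pics/top0c.png

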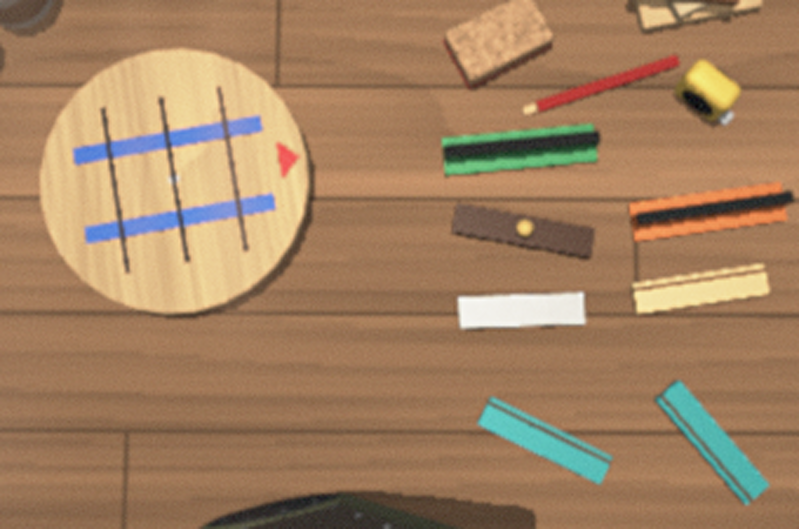

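View pics/side0.png

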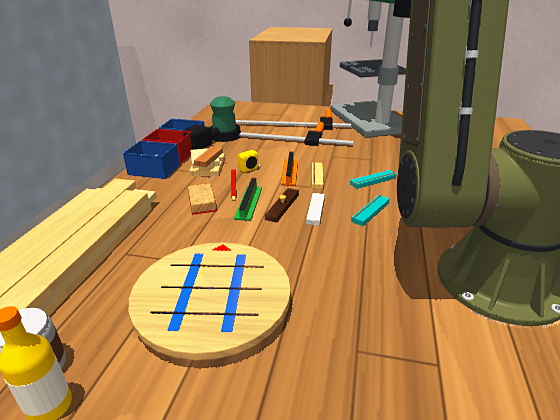

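The top view (crop at 2.35×, offset 110,100) shows the turntable at left with its red mark on the right, towards -y. The green bar, front and white back are in one column, and the orange bar and pine side are to their right. The turquoise look-alikes are below and stay untouched.

```bash
cat > h.py <<'E'
import numpy as np, cv2
from cell import monitor, imaging, find_in, trace
def topw(c,pts,z):
    V=c["view"];R=V[:3,:3];C=-R.T@V[:3,3]
    p=np.c_[np.atleast_2d(pts)+0.0,np.ones(len(np.atleast_2d(pts)))]
    d=(np.linalg.inv(c["mtx"])@p.T).T@R
    return (C+d*((z-C[2])/d[:,2])[:,None])[:,:2]
def rect(c,m,z):
    n,l,s,_=cv2.connectedComponentsWithStats(m.astype(np.uint8))
    if n<2: return None
    k=1+np.argmax(s[1:,4]); y,x=np.nonzero(l==k)
    w=topw(c,np.c_[x,y],z); 
    (cx,cy),(a,b),t=cv2.minAreaRect(w.astype(np.float32))
    if a<b: a,b,t=b,a,t+90
    return np.round([*w.mean(0),cx,cy,a,b,(t+360)%180],1)
def box(shape,r,g=4):
    m=np.zeros(shape[:2],bool); cx,cy,w,h=r
    m[int(max(0,cy-h/2-g)):int(cy+h/2+g),int(max(0,cx-w/2-g)):int(cx+w/2+g)]=1; return m
def scan(c):
    hsv=cv2.cvtColor(c["img"],cv2.COLOR_RGB2HSV).astype(int); H,S,V=hsv[...,0],hsv[...,1],hsv[...,2]
    return H,S,V
E
python3 - <<'E'
from h import *
c=imaging.camera("top");H,S,V=scan(c); sh=H.shape
B={"bar_orange":[414,192,69,22],"bar_green":[332,163,67,22],"drawer_front":[332,198,61,20],"drawer_side":[408,223,61,22],"drawer_back":[333,232,55,15]}
T={}
for n,r in B.items():
    b=box(sh,r); z=16
    if n.startswith("bar"): 
        print(n,"web",rect(c,b&(V<50),36)); m=(b&(S>150)&((H>40) if "green" in n else (V>200)));print(n,"foot+",rect(c,(m|(b&(V<50))),8)); continue
    m={"drawer_front":b&(V<105),"drawer_side":b&(V>190),"drawer_back":b&(S<60)&(V>150)}[n]
    print(n,rect(c,m,z))
    for d in trace(c,n)[:3]: print("   trace",round(d["p"],2),rect(c,d["region"],16))
bl=(H>105)&(H<130)&(S>110)&box(sh,[186,177,90,70])
n,l=cv2.connectedComponents(cv2.morphologyEx(bl.astype(np.uint8),cv2.MORPH_CLOSE,np.ones((5,5))))
for k in range(1,n):
    if (l==k).sum()>60: print("tape",rect(c,l==k,40))
dk=(V<75)&box(sh,[186,176,96,84],0)&(cv2.circle(np.zeros(sh,np.uint8),(185,177),48,1,-1)>0)
n,l=cv2.connectedComponents(cv2.morphologyEx(dk.astype(np.uint8),cv2.MORPH_CLOSE,np.ones((5,3))))
for k in range(1,n):
    if (l==k).sum()>15: print("line",(l==k).sum(),rect(c,l==k,40))
rd=((H<6)|(H>174))&(S>120)&(V>150)&box(sh,[232,167,14,18]); print("red",rect(c,rd,40))
E
```

```text
bar_orange web [ 534.9 -440.5  534.7 -440.6  106.6    7.4   98.1]
bar_orange foot+ [ 515.4 -413.6  516.4 -414.4  174.5   12.9   98.3]
bar_green web [ 601.6 -196.9  601.3 -197.   167.2    9.9   95.5]
bar_green foot+ [ 608.3 -200.   607.9 -200.1  171.6   10.2   95.5]
drawer_front [ 493.4 -239.6  498.7 -222.   108.    32.8   83.8]
   trace 0.88 [ 506.7 -200.8  506.6 -200.1  159.8   36.2   80. ]
   trace 0.17 [ 528.8 -412.2  529.9 -413.   177.9   43.3   96.7]
drawer_side [ 442.5 -399.4  443.2 -399.8  151.2   35.9   98.7]
   trace 0.91 [ 441.6 -397.3  441.4 -396.8  154.9   36.4   99.6]
   trace 0.88 [ 273.6 -220.9  273.5 -221.7  151.9   36.5   64.4]
   trace 0.86 [ 271.6 -405.7  272.3 -405.4  151.6   39.    41.4]
drawer_back [ 417.7 -197.6  417.1 -196.9  142.6   37.7   92.2]
   trace 0.89 [ 416.5 -196.9  416.6 -197.1  140.    34.8   92.2]
tape [600.5 225.  600.3 224.3 155.3  15.1 100.3]
tape [511.2 211.8 511.5 208.9 152.8  15.2 100.5]
red [584.3  66.  584.8  63.1  35.1  19.3  10.3]
```

```bash
python3 - <<'E'
from h import *
c=imaging.camera("top");H,S,V=scan(c); sh=H.shape
print("dot",topw(c,[[173/2.35+110-.3,180/2.35+100-.3]],40))
im=c["img"].astype(int); bl=(im[...,2]-im[...,0]>15)&box(sh,[186,177,100,70])
n,l=cv2.connectedComponents(cv2.morphologyEx(bl.astype(np.uint8),cv2.MORPH_CLOSE,np.ones((5,5))))
for k in range(1,n):
    if (l==k).sum()>60: print("tape",rect(c,l==k,40))
# disc
for d in trace(c,"cross_mid")[:3]: print("cross",round(d["p"],2),np.round(d["rect"]),rect(c,d["region"],40))
for n in ["bar_orange","bar_green"]:
    for d in trace(c,n)[:3]:
        r=d["region"]; print(n,round(d["p"],2),rect(c,r,8)); print("  web",rect(c,cv2.morphologyEx((r&(V<70)).astype(np.uint8),cv2.MORPH_CLOSE,np.ones((3,5))),36))
# line ends clicked in crop
for a,b in [((103,108),(127,271)),((161,97),(187,261)),((219,87),(246,250))]:
    w=topw(c,np.array([a,b])/2.35+[109.7,99.7],40); print("line",w.mean(0).round(1),np.linalg.norm(w[0]-w[1]).round(1),np.degrees(np.arctan2(*(w[0]-w[1])[::-1])).round(1))
E
```

```text
dot [[559.48369874 190.89232169]]
tape [605.3 199.6 605.5 198.6 211.4  18.5 100.6]
tape [516.8 182.9 516.8 182.3 211.3  18.6 100.5]
cross 0.68 [186. 191.   2.  20.] [519.4 183.6 519.5 183.4  45.6   4.3  10.9]
bar_orange 0.65 [ 530.5 -412.1  530.8 -416.   189.    49.4   98. ]
  web [ 530.3 -411.8  529.9 -410.6  172.5   10.4   98.5]
bar_green 0.95 [ 602.1 -198.7  602.5 -199.2  180.5   46.1   95.7]
  web [ 600.  -197.9  599.6 -197.   172.7   15.7   95.8]
line [549.4 255.2] 186.4 10.2
line [561.4 190. ] 188.1 10.5
line [573.5 125.2] 187.4 10.5
```

```bash
cat > go.py <<'E'
import sys; from h import *
s=monitor.read_state(); p=s["eef_pos"]; y=s["eef_rot"][2]; print("t",round(s["clock"],2),"pose",np.round(p,1),round(np.degrees(y),1),np.round(s["eef_rot"][:2],3))
P=[(p[0],p[1],p[2],np.degrees(y))]
for a in sys.argv[1:]:
    X,Y,Z,W=map(float,a.split(",")); d=np.array([X-p[0],Y-p[1]]); c,n=np.cos(y),np.sin(y)
    print(a,"->",np.round([c*d[0]+n*d[1],n*d[0]-c*d[1],p[2]-Z,-((W-np.degrees(y)+90)%180-90)],1))
E
python3 go.py 600,-197.5,110,95.8 
```

```text
t 1.2 pose [ 148.7 -529.5  224.5] 15.7 [-3.142  0.   ]
600,-197.5,110,95.8 -> [ 524.3 -197.6  114.5  -80.1]
```

>>> arm_command([
  [0.45,50,-19,10,-10],
  [0.45,105,-40,30,-20],
  [0.45,160,-60,50,-30],
  [0.45,215,-81,70,-40],
  [0.45,270,-102,90,-50],
  [0.45,325,-122,110,-60],
  [0.45,380,-143,114,-70],
  [0.45,435,-164,114,-80],
  [0.45,490,-185,114,-80],
  [0.45,524,-198,114,-80],
  [0.45,524,-198,114,-80],
  [0.45,524,-198,114,-80],
], force=30)

```text
clock: 2.7
eef_pos: [599.2, -197.5, 110.2]
eef_rot: [-3.141, -0.0, 1.67]
wrist_force: [0.4, -0.7, -0.0]
finger_gap: 41.9
finger_force: 0.0
```

```bash
python3 go.py 600,-197.5,30,95.8; python3 -c "
from h import *
c=imaging.camera('wrist');cv2.imwrite('pics/w1.png',c['img'][:,:,::-1])"
```

```text
t 2.7 pose [ 599.2 -197.5  110.2] 95.7 [-3.141 -0.   ]
600,-197.5,30,95.8 -> [-0.1  0.8 80.2 -0.1]
```

View pics/w1.png

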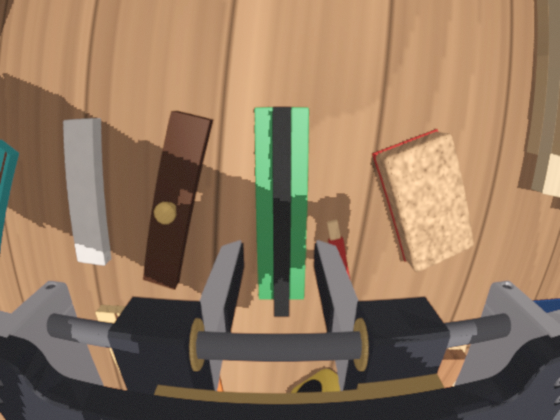

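The green bar lies centred between the fingers (column 282), with the pencil tip near the right finger, so I'll narrow the opening. First I'll check the position along the bar by projecting it.

```bash
cat >> h.py <<'E'
def wproj(c,P):
    V=c["view"];q=V[:3,:3]@np.array(P,float)+V[:3,3]; r=np.hypot(q[0],q[1]); th=np.arctan2(r,q[2]); K=c["mtx"]
    return np.array([K[0,2]+K[0,0]*th*q[0]/r,K[1,2]+K[1,1]*th*q[1]/r]).round(1)
E
python3 -c "
from h import *
c=imaging.camera('wrist')
t=np.radians(95.8);u=np.array([np.cos(t),np.sin(t)])
for k in(-88,0,88):
  x,y=np.array([600,-197.5])+k*u; print(wproj(c,[x,y,8]),wproj(c,[x,y,36]))"
```

```text
[281.1 301.8] [281.4 319.1]
[281.2 214. ] [281.6 225.4]
[281.2 108.2] [281.5 107.8]
```

>>> arm_command([
  [0.35,0,1,20,0],
  [0.35,0,1,50,0],
  [0.35,0,1,70,0],
  [0.35,0,1,79,0],
  [0.35,0,1,79,0],
  [0,0,1,79,0],
  [0,0,1,79,0],
  [0,0,1,79,0],
  [0,0,1,79,0],
  [0,0,1,60,0],
  [0,0,1,20,0],
  [0,0,1,-40,0],
  [0,0,1,-40,0],
], force=30)

```text
clock: 4.42
eef_pos: [602.4, -197.8, 156.6]
eef_rot: [3.134, 0.004, 1.67]
wrist_force: [0.2, 0.7, -1.8]
finger_gap: 13.4
finger_force: 30.0
```

```bash
python3 go.py 605.5,198.6,110,100.5; python3 -c "
from h import *
c=imaging.camera('wrist');cv2.imwrite('pics/w2.png',c['img'][:,:,::-1])"
```

```text
t 4.42 pose [ 602.4 -197.8  156.6] 95.7 [3.134 0.004]
605.5,198.6,110,100.5 -> [394.1  42.4  46.6  -4.8]
```

View pics/w2.png

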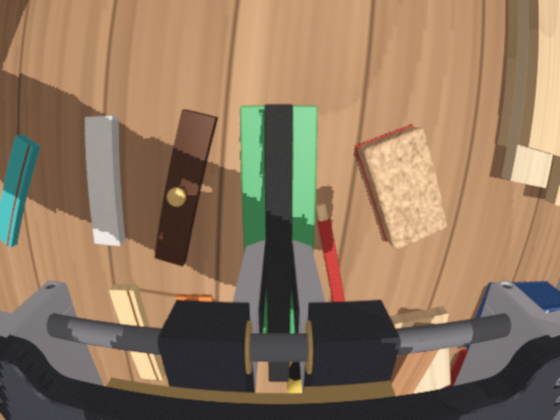

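The bar is held upright along its web. I'll carry it over the far strip.

>>> arm_command([
  [0,30,3,0,0],
  [0,80,9,0,-2],
  [0,130,14,0,-4],
  [0,180,20,0,-5],
  [0,230,25,0,-5],
  [0,280,30,0,-5],
  [0,330,36,0,-5],
  [0,370,40,20,-5],
  [0,394,43,30,-5],
  [0,394,43,38,-5],
  [0,394,43,40,-5],
  [0,394,43,40,-5],
  [0,394,43,40,-5],
])

```text
clock: 6.1
eef_pos: [604.7, 198.5, 111.0]
eef_rot: [3.141, -0.0, 1.756]
wrist_force: [0.2, 0.2, -1.5]
finger_gap: 13.5
finger_force: 30.0
```

```bash
python3 go.py 605.5,198.6,71.5,100.5; python3 -c "
from h import *
c=imaging.camera('wrist');cv2.imwrite('pics/w3.png',c['img'][:,:,::-1])
print(monitor.read_state()['eef_pos'],monitor.read_state()['eef_rot'])"
```

```text
t 6.1 pose [604.7 198.5 111. ] 100.6 [ 3.141 -0.   ]
605.5,198.6,71.5,100.5 -> [-0.   0.8 39.5  0.1]
[604.67814832 198.67499184 110.95878547] [ 3.14087577e+00 -5.31062040e-05  1.75652388e+00]
```

View pics/w3.png

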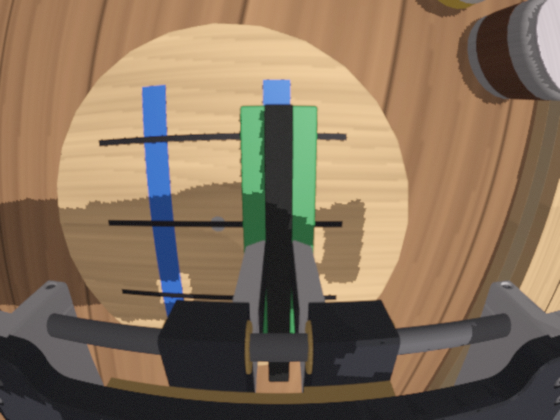

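The bar sits over the blue strip (strip end visible at 277,85), parallel to it. I'll lower it, release and lift.

>>> arm_command([
  [0,0,1,20,0],
  [0,0,1,32,0],
  [0,0,1,37,0],
  [0,0,1,39,0],
  [0,0,1,39,0],
  [0,0,1,39,0],
  [0.35,0,1,39,0],
  [0.35,0,1,39,0],
  [0.35,0,1,39,0],
  [0.35,0,1,20,0],
  [0.35,0,1,-30,0],
  [0.35,0,1,-60,0],
  [0.35,0,1,-60,0],
  [0.35,0,1,-60,0],
])

```text
clock: 7.9
eef_pos: [605.1, 199.3, 170.1]
eef_rot: [-3.141, 0.0, 1.757]
wrist_force: [-0.0, -0.2, -0.4]
finger_gap: 33.1
finger_force: 0.0
```

```bash
python3 go.py 530,-411,110,98.5
```

```text
t 7.9 pose [605.1 199.3 170.1] 100.7 [-3.141  0.   ]
530,-411,110,98.5 -> [-585.8 -187.    60.1    2.2]
```

>>> arm_command([
  [0.35,-30,-10,0,0],
  [0.35,-85,-27,0,0],
  [0.35,-140,-45,0,2],
  [0.35,-195,-62,0,2],
  [0.35,-250,-80,0,2],
  [0.35,-305,-97,0,2],
  [0.35,-360,-115,0,2],
  [0.35,-415,-132,0,2],
  [0.35,-470,-150,0,2],
  [0.35,-525,-168,20,2],
  [0.35,-570,-182,40,2],
  [0.35,-586,-187,60,2],
  [0.35,-586,-187,60,2],
  [0.35,-586,-187,60,2],
])

```text
clock: 9.65
eef_pos: [530.6, -410.3, 110.8]
eef_rot: [-3.142, -0.0, 1.723]
wrist_force: [-0.7, 0.1, -0.2]
finger_gap: 32.7
finger_force: 0.0
```

```bash
python3 go.py 530,-411,31,98.5; cat > chk.py <<'E'
from h import *
c=imaging.camera('top');H,S,V=scan(c);sh=H.shape
for n in ['bar_green','bar_orange','drawer_front','drawer_side','drawer_back']:
    for d in trace(c,n)[:3]:
        r=rect(c,d['region'],16 if n[0]=='b' else 92); 
        if r is not None and r[1]>20:
            print(n,round(d['p'],2),r, 'web76' if n[0]=='b' else '', rect(c,cv2.morphologyEx((d['region']&(V<70)).astype(np.uint8),cv2.MORPH_CLOSE,np.ones((3,5))),76) if n[0]=='b' else '')
im=c["img"].astype(int); bl=(im[...,2]-im[...,0]>15)&box(sh,[186,177,100,70])
n,l=cv2.connectedComponents(cv2.morphologyEx(bl.astype(np.uint8),cv2.MORPH_CLOSE,np.ones((5,5))))
for k in range(1,n):
    if (l==k).sum()>60: print("tape",rect(c,l==k,40))
cv2.imwrite('pics/top_last.png',c['img'][:,:,::-1])
E
python3 chk.py; python3 -c "
from h import *
c=imaging.camera('wrist');cv2.imwrite('pics/w4.png',c['img'][:,:,::-1])
for d in trace(c,'bar_orange')[:1]: print(d['p'],d['rect'])
t=np.radians(98.5);u=np.array([np.cos(t),np.sin(t)])
for k in(-88,0,88):
  x,y=np.array([530,-411])+k*u; print(wproj(c,[x,y,8]),wproj(c,[x,y,36]))"
```

```text
t 9.65 pose [ 530.6 -410.3  110.8] 98.7 [-3.142 -0.   ]
530,-411,31,98.5 -> [-0.6 -0.7 79.8  0.2]
bar_green 0.92 [613.1 209.3 612.7 211.2 190.4  46.8 100.6] web76 [591.6 264.7 591.3 264.8  30.4  15.5  92. ]
tape [516.9 182.8 517.  182.1 211.8  18.4 100.6]
0.59 [277.2, 212.6, 54.3, 207.9]
[278.6 301.8] [278.6 319. ]
[279.  214.3] [279.2 225.7]
[279.6 108.8] [279.8 108.5]
```

View pics/w4.png

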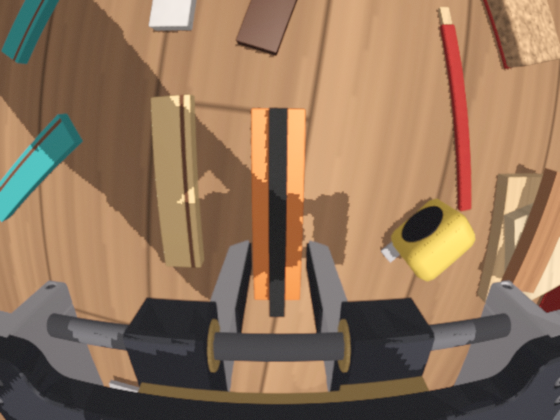

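The orange bar is centred between the fingers, with its ends at rows 108 and 300 as predicted. I'll grip it and lift.

>>> arm_command([
  [0.35,-1,-1,20,0],
  [0.35,-1,-1,50,0],
  [0.35,-1,-1,70,0],
  [0.35,-1,-1,79,0],
  [0.35,-1,-1,79,0],
  [0,-1,-1,79,0],
  [0,-1,-1,79,0],
  [0,-1,-1,79,0],
  [0,-1,-1,79,0],
  [0,-1,-1,60,0],
  [0,-1,-1,20,0],
  [0,-1,-1,-40,0],
  [0,-1,-1,-60,0],
  [0,-1,-1,-60,0],
  [0,-1,-1,-60,0],
])

```text
clock: 11.92
eef_pos: [529.0, -411.9, 169.2]
eef_rot: [-3.14, -0.002, 1.722]
wrist_force: [-0.2, 0.4, -1.9]
finger_gap: 13.7
finger_force: 30.0
```

```bash
python3 go.py 516.8,182.3,111,100.5
```

```text
t 11.93 pose [ 529.  -411.9  169.2] 98.7 [-3.14e+00 -2.00e-03]
516.8,182.3,111,100.5 -> [589.2  77.6  58.2  -1.8]
```

>>> arm_command([
  [0,30,4,0,0],
  [0,85,11,0,-2],
  [0,140,18,0,-2],
  [0,195,26,0,-2],
  [0,250,33,0,-2],
  [0,305,40,0,-2],
  [0,360,47,0,-2],
  [0,415,55,0,-2],
  [0,470,62,0,-2],
  [0,525,69,0,-2],
  [0,570,75,0,-2],
  [0,589,78,20,-2],
  [0,589,78,40,-2],
  [0,589,78,58,-2],
  [0,589,78,58,-2],
  [0,589,78,58,-2],
])

```text
clock: 13.92
eef_pos: [517.9, 181.4, 112.8]
eef_rot: [3.141, -0.0, 1.757]
wrist_force: [-0.2, -1.1, -1.8]
finger_gap: 13.6
finger_force: 30.0
```

```bash
python3 go.py 516.8,182.3,71.5,100.5; python3 -c "
from h import *
c=imaging.camera('wrist');cv2.imwrite('pics/w5.png',c['img'][:,:,::-1])"
```

```text
t 13.93 pose [517.9 181.4 112.8] 100.6 [ 3.141 -0.   ]
516.8,182.3,71.5,100.5 -> [ 1.1 -0.9 41.3  0.1]
```

View pics/w5.png

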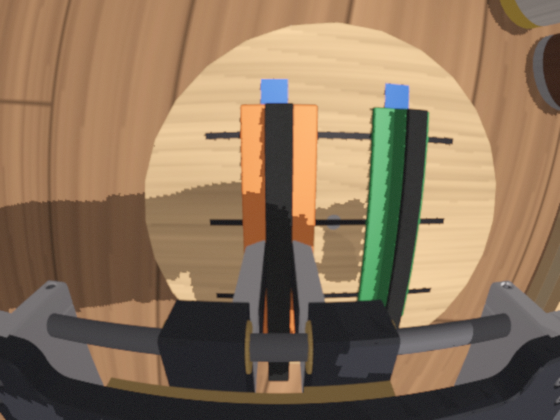

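Green stands centred on the right strip and orange hangs over the left one, parallel to it. I'll lower and release.

>>> arm_command([
  [0,1,-1,20,0],
  [0,1,-1,32,0],
  [0,1,-1,38,0],
  [0,1,-1,40,0],
  [0,1,-1,40,0],
  [0,1,-1,40,0],
  [0.35,1,-1,40,0],
  [0.35,1,-1,40,0],
  [0.35,1,-1,40,0],
  [0.35,1,-1,20,0],
  [0.35,1,-1,-30,0],
  [0.6,1,-1,-60,0],
  [0.6,1,-1,-60,0],
  [0.6,1,-1,-60,0],
])

```text
clock: 15.72
eef_pos: [516.0, 182.5, 171.5]
eef_rot: [-3.14, 0.0, 1.757]
wrist_force: [-0.3, -0.8, -0.0]
finger_gap: 55.6
finger_force: 0.0
```

```bash
python3 go.py 506.6,-200.5,110,80
```

```text
t 15.72 pose [516.  182.5 171.5] 100.7 [-3.14  0.  ]
506.6,-200.5,110,80 -> [-374.6  -80.3   61.5   20.7]
```

>>> arm_command([
  [0.6,-30,-6,0,10],
  [0.6,-85,-18,0,20],
  [0.6,-140,-30,0,21],
  [0.6,-195,-42,0,21],
  [0.6,-250,-54,0,21],
  [0.6,-305,-65,0,21],
  [0.6,-355,-76,20,21],
  [0.6,-375,-80,45,21],
  [0.6,-375,-80,62,21],
  [0.6,-375,-80,62,21],
  [0.6,-375,-80,62,21],
])

```text
clock: 17.1
eef_pos: [507.8, -199.9, 111.1]
eef_rot: [3.141, 0.0, 1.392]
wrist_force: [0.8, -0.2, -0.8]
finger_gap: 56.1
finger_force: 0.0
```

```bash
python3 go.py 506.6,-200.5,22,80; python3 chk.py; python3 -c "
from h import *
c=imaging.camera('wrist')
im=[c['img'][:,:,::-1],cv2.imread('pics/top_last.png')[:, :]]
t=cv2.resize(im[1][120:240,120:440],(560,210),interpolation=cv2.INTER_CUBIC)
cv2.imwrite('pics/w6.png',cv2.resize(np.vstack([im[0][:330],t]),None,fx=1.1,fy=1.1))
t=np.radians(80);u=np.array([np.cos(t),np.sin(t)])
for k in(-80,0,80):
  x,y=np.array([506.6,-200.5])+k*u; print(wproj(c,[x,y,16]))"
```

```text
t 17.1 pose [ 507.8 -199.9  111.1] 79.8 [3.141 0.   ]
506.6,-200.5,22,80 -> [-0.8 -1.1 89.1 -0.2]
bar_green 0.7 [613.3 209.2 613.5 210.3 187.9  49.6 101.7] web76 [592.2 263.6 592.3 262.9  35.6  13.2 101.8]
bar_green 0.38 [538.6  91.3 538.3  91.8  18.8  16.2  90.2] web76 None
bar_orange 0.64 [522.8 192.1 522.7 193.6 188.2  47.4 100.6] web76 [519.2 173.3 518.7 173.7  35.8   9.   98.4]
[279.5 299. ]
[279.2 216.8]
[278.7 118.2]
```

View pics/w6.png

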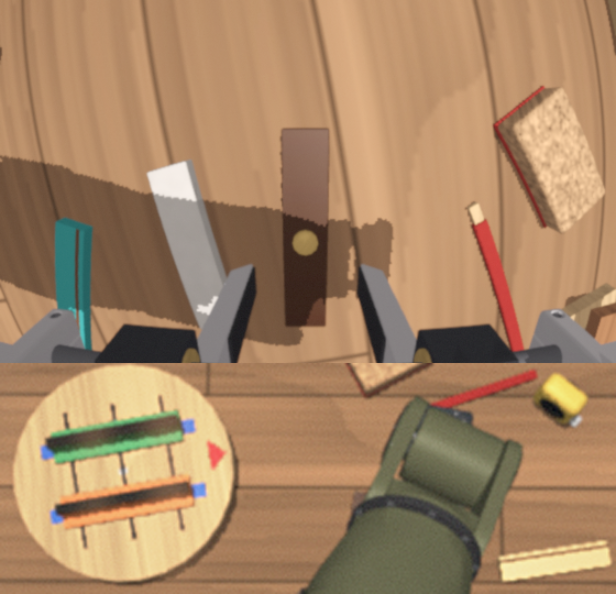

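Both bars stand on their strips, with the blue tape ends showing evenly at both ends and the turntable unturned. The front is centred between the fingers with its knob at 278,220 in wrist pixels.

>>> arm_command([
  [0.6,-1,-1,20,0],
  [0.6,-1,-1,55,0],
  [0.6,-1,-1,78,0],
  [0.6,-1,-1,88,0],
  [0.6,-1,-1,88,0],
  [0.3,-1,-1,88,0],
  [0.3,-1,-1,88,0],
  [0.3,-1,-1,88,0],
  [0.3,-1,-1,88,0],
  [0.3,-1,-1,70,0],
  [0.3,-1,-1,20,0],
  [0.3,-1,-1,-40,0],
  [0.3,-1,-1,-60,0],
  [0.3,-1,-1,-60,0],
  [0.3,-1,-1,-60,0],
], force=25)

```text
clock: 19.32
eef_pos: [505.7, -201.3, 169.5]
eef_rot: [-3.14, -0.0, 1.391]
wrist_force: [0.7, 0.6, -0.9]
finger_gap: 33.9
finger_force: 25.0
```

```bash
python3 go.py 573.3,125.6,150,10.5
```

```text
t 19.32 pose [ 505.7 -201.3  169.5] 79.7 [-3.14 -0.  ]
573.3,125.6,150,10.5 -> [333.8   8.   19.5  69.2]
```

>>> arm_command([
  [0.3,30,1,0,10],
  [0.3,80,2,0,20],
  [0.3,130,3,0,30],
  [0.3,180,4,0,40],
  [0.3,230,6,0,50],
  [0.3,280,7,0,60],
  [0.3,320,8,0,69],
  [0.3,334,8,10,69],
  [0.3,334,8,20,69],
  [0.3,334,8,40,69],
  [0.3,334,8,50,69],
  [0.3,334,8,50,69],
  [0.3,334,8,50,69],
])

```text
clock: 20.95
eef_pos: [574.1, 125.2, 121.0]
eef_rot: [3.142, -0.001, 0.186]
wrist_force: [-0.8, 0.1, -0.2]
finger_gap: 34.0
finger_force: 25.0
```

```bash
python3 go.py 573.3,125.6,99,10.5; python3 -c "
from h import *
c=imaging.camera('wrist');cv2.imwrite('pics/w7.png',c['img'][:,:,::-1])"
```

```text
t 20.95 pose [574.1 125.2 121. ] 10.7 [ 3.142e+00 -1.000e-03]
573.3,125.6,99,10.5 -> [-0.7 -0.5 22.   0.2]
```

View pics/w7.png

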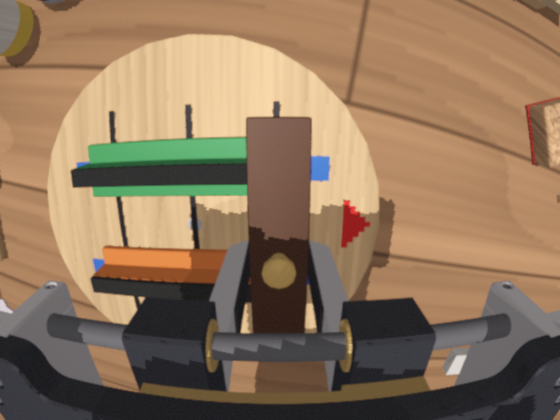

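The front is held over the line nearest the red mark and is square to the bars. I'll lower it and release.

>>> arm_command([
  [0.3,-1,0,10,0],
  [0.3,-1,0,17,0],
  [0.3,-1,0,21,0],
  [0.3,-1,0,22,0],
  [0.3,-1,0,22,0],
  [0.3,-1,0,22,0],
  [0.55,-1,0,22,0],
  [0.55,-1,0,22,0],
  [0.55,-1,0,22,0],
  [0.55,-1,0,10,0],
  [0.55,-1,0,-30,0],
  [0.6,-1,0,-60,0],
  [0.6,-1,0,-60,0],
  [0.6,-1,0,-60,0],
])

```text
clock: 22.75
eef_pos: [572.6, 125.4, 179.9]
eef_rot: [-3.142, 0.001, 0.187]
wrist_force: [-0.5, -0.2, -0.6]
finger_gap: 56.2
finger_force: 0.0
```

```bash
python3 go.py 442,-398.5,110,99
```

```text
t 22.75 pose [572.6 125.4 179.9] 10.7 [-3.142e+00  1.000e-03]
442,-398.5,110,99 -> [-225.5  490.6   69.9  -88.3]
```

>>> arm_command([
  [0.6,-20,40,0,-8],
  [0.6,-43,93,0,-18],
  [0.6,-66,145,0,-28],
  [0.6,-90,196,0,-38],
  [0.6,-113,247,0,-48],
  [0.6,-137,298,0,-58],
  [0.6,-160,349,0,-68],
  [0.6,-184,400,0,-78],
  [0.6,-207,450,10,-88],
  [0.6,-225,490,40,-88],
  [0.6,-225,491,70,-88],
  [0.6,-225,491,70,-88],
  [0.6,-225,491,70,-88],
])

```text
clock: 24.38
eef_pos: [443.2, -398.5, 111.2]
eef_rot: [3.141, 0.0, 1.723]
wrist_force: [0.1, 1.0, 1.1]
finger_gap: 56.6
finger_force: 0.0
```

```bash
python3 go.py 442,-398.5,22,99; python3 -c "
from h import *
c=imaging.camera('wrist')
p=imaging.camera('top')['img'][:,:,::-1]
t=cv2.resize(p[120:240,120:440],(560,210),interpolation=cv2.INTER_CUBIC)
cv2.imwrite('pics/w8.png',cv2.resize(np.vstack([c['img'][:330,:,::-1],t]),None,fx=1.1,fy=1.1))
t=np.radians(99);u=np.array([np.cos(t),np.sin(t)])
for k in(-75,0,75):
  x,y=np.array([442,-398.5])+k*u; print(wproj(c,[x,y,16]))"; python3 chk.py
```

```text
t 24.38 pose [ 443.2 -398.5  111.2] 98.7 [3.141 0.   ]
442,-398.5,22,99 -> [ 0.2 -1.2 89.2 -0.3]
[278.8 294.4]
[278.4 216.8]
[278.  124.8]
bar_green 0.97 [608.3 231.4 608.3 233.9 145.   49.4 100.4] web76 [591.  264.3 591.2 263.5  33.   15.4  92.2]
bar_orange 0.88 [518.1 214.6 517.8 216.6 144.6  47.7 101.1] web76 [519.  174.3 518.5 174.8  43.2   9.5 101.7]
drawer_front 0.59 [575.  124.5 574.9 124.6 165.8  39.7  10.5]
```

View pics/w8.png

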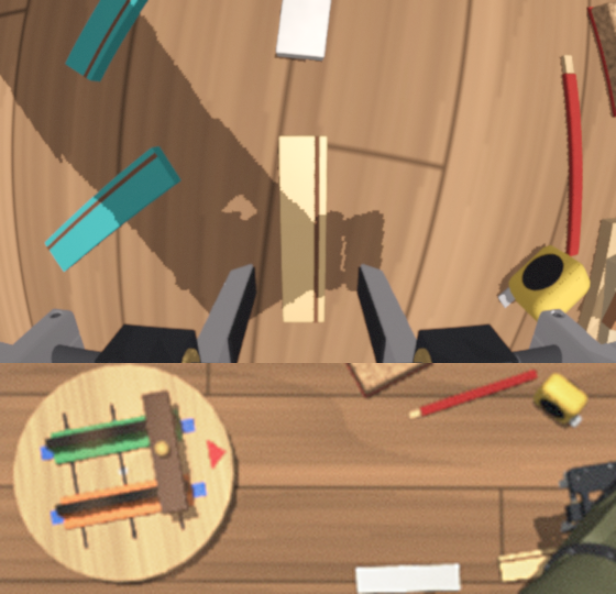

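The front lies across both bars over the red-mark line (575,124.5 against 573,125.6). The pine side is centred between the fingers, and I'll grip it.

>>> arm_command([
  [0.6,0,-1,20,0],
  [0.6,0,-1,55,0],
  [0.6,0,-1,78,0],
  [0.6,0,-1,88,0],
  [0.6,0,-1,88,0],
  [0.3,0,-1,88,0],
  [0.3,0,-1,88,0],
  [0.3,0,-1,88,0],
  [0.3,0,-1,88,0],
  [0.3,0,-1,70,0],
  [0.3,0,-1,20,0],
  [0.3,0,-1,-40,0],
  [0.3,0,-1,-70,0],
  [0.3,0,-1,-70,0],
  [0.3,0,-1,-70,0],
])

```text
clock: 26.65
eef_pos: [441.5, -398.6, 179.6]
eef_rot: [-3.141, -0.001, 1.722]
wrist_force: [-0.6, 0.3, -0.7]
finger_gap: 33.6
finger_force: 25.0
```

```bash
python3 go.py 561.2,190.5,121,10.5
```

```text
t 26.65 pose [ 441.5 -398.6  179.6] 98.7 [-3.141e+00 -1.000e-03]
561.2,190.5,121,10.5 -> [564.2 207.3  58.6  88.2]
```

>>> arm_command([
  [0.3,30,11,0,8],
  [0.3,85,31,0,18],
  [0.3,140,51,0,28],
  [0.3,195,72,0,38],
  [0.3,250,92,0,48],
  [0.3,305,112,0,58],
  [0.3,360,132,0,68],
  [0.3,415,153,0,78],
  [0.3,470,173,0,88],
  [0.3,525,193,0,88],
  [0.3,564,207,0,88],
  [0.3,564,207,0,88],
  [0.3,564,207,30,88],
  [0.3,564,207,50,88],
  [0.3,564,207,58,88],
  [0.3,564,207,58,88],
  [0.3,564,207,58,88],
])

```text
clock: 28.78
eef_pos: [561.6, 189.7, 123.2]
eef_rot: [-3.142, -0.001, 0.186]
wrist_force: [-0.2, 0.8, -0.8]
finger_gap: 33.4
finger_force: 25.0
```

```bash
python3 go.py 561.2,190.5,99,10.5; python3 -c "
from h import *
c=imaging.camera('wrist');cv2.imwrite('pics/w9.png',c['img'][:,:,::-1])"
```

```text
t 28.77 pose [561.6 189.7 123.2] 10.7 [-3.142e+00 -1.000e-03]
561.2,190.5,99,10.5 -> [-0.3 -0.9 24.2  0.2]
```

View pics/w9.png

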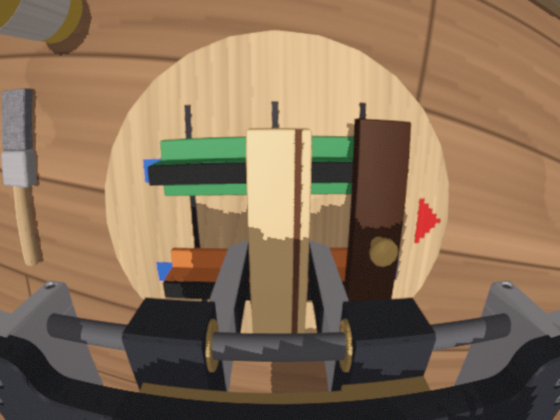

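The side hangs over the middle line, with clearance to the front. I'll lower it and release.

>>> arm_command([
  [0.3,0,-1,10,0],
  [0.3,0,-1,18,0],
  [0.3,0,-1,22,0],
  [0.3,0,-1,24,0],
  [0.3,0,-1,24,0],
  [0.3,0,-1,24,0],
  [0.5,0,-1,24,0],
  [0.5,0,-1,24,0],
  [0.5,0,-1,24,0],
  [0.5,0,-1,10,0],
  [0.5,0,-1,-30,0],
  [0.6,0,-1,-60,0],
  [0.6,0,-1,-60,0],
  [0.6,0,-1,-60,0],
])

```text
clock: 30.58
eef_pos: [560.8, 190.8, 182.0]
eef_rot: [3.142, 0.001, 0.187]
wrist_force: [-0.3, 0.1, -0.5]
finger_gap: 56.5
finger_force: 0.0
```

```bash
python3 go.py 416.8,-197,110,92.2
```

```text
t 30.57 pose [560.8 190.8 182. ] 10.7 [3.142e+00 1.000e-03]
416.8,-197,110,92.2 -> [-213.4  354.3   72.   -81.5]
```

>>> arm_command([
  [0.6,-20,34,0,-10],
  [0.6,-48,80,0,-20],
  [0.6,-76,126,0,-30],
  [0.6,-104,172,0,-40],
  [0.6,-132,218,0,-50],
  [0.6,-160,264,0,-60],
  [0.6,-188,310,0,-70],
  [0.6,-210,350,20,-80],
  [0.6,-213,354,50,-82],
  [0.6,-213,354,72,-82],
  [0.6,-213,354,72,-82],
  [0.6,-213,354,72,-82],
])

```text
clock: 32.08
eef_pos: [417.7, -196.5, 110.9]
eef_rot: [3.141, 0.0, 1.618]
wrist_force: [-0.6, -0.1, 0.5]
finger_gap: 56.5
finger_force: 0.0
```

```bash
python3 go.py 416.8,-197,22,92.2; python3 -c "
from h import *
c=imaging.camera('wrist')
p=imaging.camera('top')['img'][:,:,::-1]
t=cv2.resize(p[120:240,120:440],(560,210),interpolation=cv2.INTER_CUBIC)
cv2.imwrite('pics/w10.png',cv2.resize(np.vstack([c['img'][:330,:,::-1],t]),None,fx=1.1,fy=1.1))
t=np.radians(92.2);u=np.array([np.cos(t),np.sin(t)])
for k in(-70,0,70):
  x,y=np.array([416.8,-197])+k*u; print(wproj(c,[x,y,16]))"; python3 chk.py
```

```text
t 32.08 pose [ 417.7 -196.5  110.9] 92.7 [3.141 0.   ]
416.8,-197,22,92.2 -> [-0.5 -0.9 88.9  0.5]
[278.3 290.6]
[279.  217.7]
[279.9 132. ]
bar_green 0.91 [601.7 267.3 600.4 269.4  72.1  47.9 101.8] web76 [591.  264.7 590.8 264.6  31.4  14.1  99.9]
bar_orange 0.81 [510.2 250.5 509.9 252.4  72.9  47.6 101.6] web76 [503.5 253.3 503.  251.3  25.9  10.4  97.4]
drawer_front 0.83 [574.4 124.  575.5 124.1 163.4  36.1  10.9]  
drawer_side 0.93 [560.2 188.4 561.3 188.2 153.9  38.   10.6]  
drawer_back 0.33 [525.8  79.2 526.2  79.9  17.6  17.4   1. ]
```

View pics/w10.png

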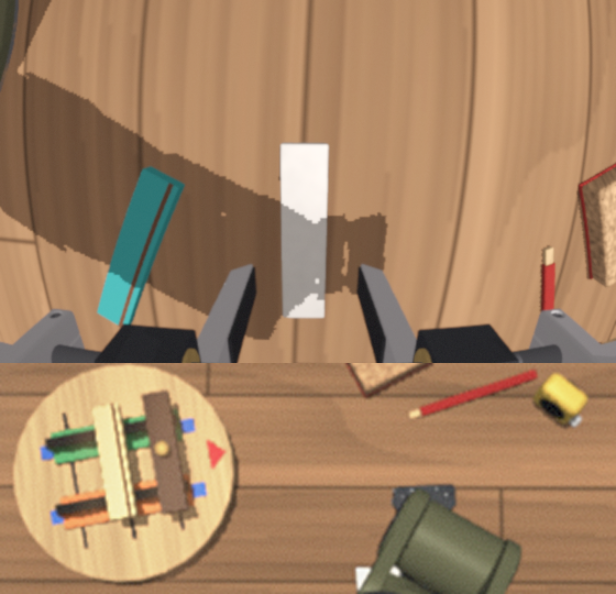

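The side lies over the middle line with a gap to the front. The white back is centred between the fingers, and I'll grip it.

>>> arm_command([
  [0.6,0,-1,20,0],
  [0.6,0,-1,55,0],
  [0.6,0,-1,78,0],
  [0.6,0,-1,88,0],
  [0.6,0,-1,88,0],
  [0.3,0,-1,88,0],
  [0.3,0,-1,88,0],
  [0.3,0,-1,88,0],
  [0.3,0,-1,88,0],
  [0.3,0,-1,70,0],
  [0.3,0,-1,20,0],
  [0.3,0,-1,-40,0],
  [0.3,0,-1,-70,0],
  [0.3,0,-1,-70,0],
  [0.3,0,-1,-70,0],
])

```text
clock: 34.35
eef_pos: [416.0, -196.3, 179.3]
eef_rot: [-3.14, -0.001, 1.618]
wrist_force: [-0.2, 0.3, -0.9]
finger_gap: 33.6
finger_force: 25.0
```

```bash
python3 go.py 549.1,255.4,121,10.5
```

```text
t 34.35 pose [ 416.  -196.3  179.3] 92.7 [-3.14e+00 -1.00e-03]
549.1,255.4,121,10.5 -> [445.  154.1  58.3  82.2]
```

>>> arm_command([
  [0.3,30,10,0,10],
  [0.3,80,28,0,20],
  [0.3,130,45,0,30],
  [0.3,180,62,0,40],
  [0.3,230,80,0,50],
  [0.3,280,97,0,60],
  [0.3,330,114,0,70],
  [0.3,380,132,0,80],
  [0.3,430,149,0,82],
  [0.3,445,154,0,82],
  [0.3,445,154,0,82],
  [0.3,445,154,30,82],
  [0.3,445,154,50,82],
  [0.3,445,154,58,82],
  [0.3,445,154,58,82],
  [0.3,445,154,58,82],
])

```text
clock: 36.35
eef_pos: [549.8, 254.9, 123.4]
eef_rot: [-3.141, -0.001, 0.186]
wrist_force: [0.2, 0.2, -0.5]
finger_gap: 33.9
finger_force: 25.0
```

```bash
python3 go.py 549.1,255.4,99,10.5
```

```text
t 36.35 pose [549.8 254.9 123.4] 10.7 [-3.141e+00 -1.000e-03]
549.1,255.4,99,10.5 -> [-0.6 -0.6 24.4  0.2]
```

Last: lower, release, lift, then back away towards -y and -x.

>>> arm_command([
  [0.3,-1,-1,10,0],
  [0.3,-1,-1,18,0],
  [0.3,-1,-1,22,0],
  [0.3,-1,-1,24,0],
  [0.3,-1,-1,24,0],
  [0.3,-1,-1,24,0],
  [0.5,-1,-1,24,0],
  [0.5,-1,-1,24,0],
  [0.5,-1,-1,24,0],
  [0.5,-1,-1,10,0],
  [0.5,-1,-1,-30,0],
  [0.5,-1,-1,-80,0],
  [0.5,-30,50,-80,0],
  [0.5,-60,100,-80,0],
  [0.5,-90,150,-80,0],
  [0.5,-110,200,-80,0],
  [0.5,-130,250,-80,0],
  [0.5,-130,300,-80,0],
  [0.5,-130,300,-80,0],
  [0.5,-130,300,-80,0],
])

```text
clock: 38.85
eef_pos: [477.3, -63.4, 203.0]
eef_rot: [3.142, -0.001, 0.186]
wrist_force: [-0.2, 0.1, -0.1]
finger_gap: 46.9
finger_force: 0.0
```

```bash
python3 chk.py; python3 -c "
from h import *
a=cv2.imread('pics/top_last.png')[115:240,120:260]; b=imaging.camera('side')['img'][220:370,110:320,::-1]
cv2.imwrite('pics/fin.png',np.hstack([cv2.resize(a,(390,348),interpolation=cv2.INTER_CUBIC),cv2.resize(b,(400,348))]))"
```

```text
bar_green 0.87 [619.4 178.5 618.9 178.9  47.6  30.5  12.5] web76 [610.2 173.9 609.1 174.4  14.6  13.  168.7]
bar_orange 0.87 [513.6 232.5 514.2 232.   47.6  33.7   6.6] web76 [522.1 158.6 521.3 157.7   7.7   7.5   1.5]
drawer_front 0.67 [574.4 124.1 575.1 124.4 158.8  34.8  10. ]  
drawer_side 0.63 [560.3 188.2 561.8 188.5 151.   36.6  10.2]  
drawer_back 0.56 [549.2 253.5 548.9 254.  141.3  39.5  10.8]
```

View pics/fin.png

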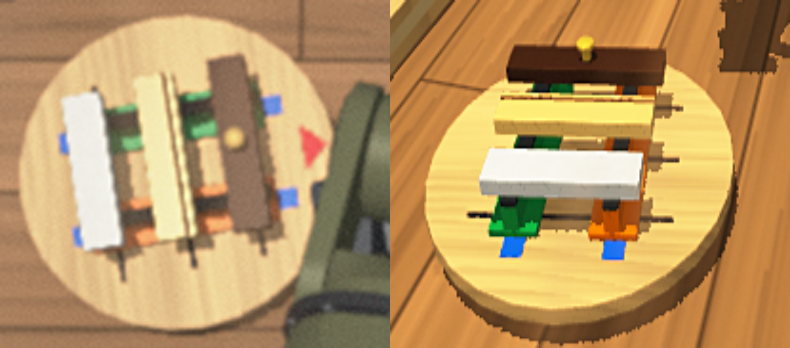

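All three parts lie level across both bars within about 2 mm of their lines, with gaps between them, and the turntable is unturned.

```bash
python3 -c "
from cell import job; print(job.sign_off())"
```

```text
the job is handed in; nothing more can be done
None
```

The turntable is loaded and the job is handed in, though sign-off gave no verdict back: the final pictures show both bars on the strips and the front, side and back level across them within about 2 mm of their lines, with gaps and the turntable unturned.

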